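# Sort bead cartridges by weight into the docks

### The job

Sort the two sealed cartridges by the weight you feel when lifting each just clear of the rack: one heavier than 390 g is full and goes into a well of the loading dock (the one with the console), a lighter one is spent and goes into a well of the returns dock. Push each one gently down in its well until it is fully home, never forcing it against the dock with more than 40 N, and let go. Leave the sample bottles in the rack undisturbed.

Things in the scene. Friction and masses are not known exactly. Their poses are not given: they have to be found in the camera images.
- cartridge_a: One sealed white cartridge: upright box 76 mm (its x) by 46 mm (y) by 90 mm tall; on top a grip fin 44 mm (x) by 14 mm (y), reaching 121 mm above the underside. Origin: centre of its underside. A half turn makes no difference. Weighs 108 to 675 g, unrelated to the other's weight. Starts 12 mm deep in a rack nest, underside 18 mm above the bench.
- cartridge_b: Other sealed white cartridge: upright box 76 mm (its x) by 46 mm (y) by 90 mm tall; on top a grip fin 44 mm (x) by 14 mm (y), reaching 121 mm above the underside. Origin: centre of its underside. A half turn makes no difference. Looks the same as the first; weighs 108 to 675 g, each drawn by itself. Starts 12 mm deep in a rack nest, underside 18 mm above the bench.
- loader: Loading dock for full cartridges. White block fixed to the bench, 110 mm (x) by 180 mm (y) by 50 mm high, two wells side by side along y, 100 mm apart. Origin: centre of its underside. Along its far (+x) side a 50 mm deep console ledge, 75 mm high with its tilted black screen: tells it from the returns dock. The docks may swap sides.
- returns: Returns dock for spent cartridges. White block fixed to the bench, 110 mm (x) by 180 mm (y) by 50 mm high, two wells side by side along y, 100 mm apart. Origin: centre of its underside. No console: only a steel grip bar on each short end, out to 102 mm from the centre. The docks may swap sides.
- loader_well0 (a point): Mouth centre of one well of the loading dock, 50 mm above the bench; x: long side. Well 80 by 50 mm, mouth bevelled 6 mm. Its dark steel floor starts 18 to 24 mm below the mouth (varies), holds a cartridge up, slides down stiffly at about 9 N (weight included) and meets a firm rubber stop 36 mm below the mouth: home, cartridge underside 14 mm above the bench.
- loader_well1 (a point): Mouth centre of one well of the loading dock, 50 mm above the bench; x: long side. Well 80 by 50 mm, mouth bevelled 6 mm. Its dark steel floor starts 18 to 24 mm below the mouth (varies), holds a cartridge up, slides down stiffly at about 9 N (weight included) and meets a firm rubber stop 36 mm below the mouth: home, cartridge underside 14 mm above the bench.
- returns_well0 (a point): Mouth centre of one well of the returns dock, 50 mm above the bench; x: long side. Well 80 by 50 mm, mouth bevelled 6 mm. Its dark steel floor starts 18 to 24 mm below the mouth (varies), holds a cartridge up, slides down stiffly at about 9 N (weight included) and meets a firm rubber stop 36 mm below the mouth: home, cartridge underside 14 mm above the bench.
- returns_well1 (a point): Mouth centre of one well of the returns dock, 50 mm above the bench; x: long side. Well 80 by 50 mm, mouth bevelled 6 mm. Its dark steel floor starts 18 to 24 mm below the mouth (varies), holds a cartridge up, slides down stiffly at about 9 N (weight included) and meets a firm rubber stop 36 mm below the mouth: home, cartridge underside 14 mm above the bench.
- rack: Grey plastic transfer rack fixed to the bench, 170 mm (x) by 200 mm (y) by 30 mm high, holding the cartridges in two nests 100 mm apart along y on the robot's side and the sample bottles behind them. Origin: centre of its underside.
- bottle_0: Small capped sample bottle, 33 mm across and 62 mm tall, standing in the rack behind the cartridges. Origin: centre of its underside. Not to be disturbed.
- bottle_1: The other sample bottle, the same.
Things that resemble listed ones, but are neither listed nor needed, are in the scene too. What is shaped like the cartridge_a but yellow is not meant. What is shaped like the returns but yellow is not meant.

How it is judged:
By the outcome, as a careful person would: the job done as asked, in the order asked, and still so for the second after the job is handed in, with the robot touching nothing.
It also fails if it takes over 67 s, if anything falls off the work surface, if the arm or the gripper's body presses on something with over 40 N, if the wrist force passes 120 N, or if a joint passes its speed limit or range.

### The arm

A 6-joint arm with a two-finger parallel gripper is mounted at the origin on the work surface. World frame = base frame: x ahead of the robot, y to its left, z up, the work surface at z = 0. Lengths are in m, angles in rad, forces in N, time in s.
With the tool pointing down it reaches from about 0.425 to 0.925 m from the base axis. Payload 12.5 kg.
Tool frame: the origin (TCP) lies midway between the tips of the shut fingers; the grasp point (between the pads) lies 19 mm behind it; z points along the fingers, y is the line along which they close (so a half turn about z gives the same grasp; the last joint's range is limited). The gripper opens to 85 mm and grips with 20 to 120 N. Pads are 22 mm wide; open, the fingers measure 114 mm over their backs; the gripper's body (76 mm by 85 mm) begins 54 mm behind the grasp point. The pads swing forward as they close: fully open they stand 13 mm farther back than shut.
Start: joints at [1.18, 0.491, 1.559, -0, 1.092, -0.106], TCP at [0.176, 0.6, 0.231] pointing down, gripper open.
Joint ranges: [-3.1, 3.1], [-0.84, 2.19], [0.05, 2.79], [-1.13, 4.28], [0.06, 2.93], [-2.69, 2.69]. Speed limits (rad/s): [2.22, 2.22, 2.79, 3.14, 3.14, 3.14].

### API

Orientations are given as a unit quaternion [x, y, z, w].
In Python, from station import env gives the robot as it stands. The module is installed in compiled form; this text tells all that it offers.
- The arm moves only by the shell command python3 -m jog 'ROWS'. ROWS is JSON, a list of rows, each a list of 5 numbers: the opening, from -1 (shut) to 1 (fully open), then the shift along the tool's x, y, z in units of 25 mm (1.0 is 25 mm), then the turn about the tool's z in rad. In form: [[claw, x, y, z, spin], ...]. A call has 1 to 20 rows; each row shifts and turns the commanded pose from where the row before left it, along the tool's axes as they then stand; what a row does not reach is not made up. A row lasts 1/10 s, in which the tool goes at most 50 mm and 8.59 degrees, less where a joint would pass 70% of its speed; a pose out of reach is approached as far as the arm can. A call is refused whole if a number of a shift passes 1 or a number of a turn 0.15, either way. A call with a gripper value outside its range is refused whole. The fingers move at their own pace and stop on an object; the grip force is fixed at half the most. Time passes only in rows, so rows that do not move let the fingers close. It gives the time, the measured TCP pose, the force, the opening and the grip force at its end, in the units of the state.
- env.get_state(): the state, without advancing time (a new reading comes with each control period).
- env.get_image(name): name is "scene" or "top"; returns the picture (384x512x3 uint8, red, green, blue); there is no depth.
- env.camera_params(name): a dict with "vfov" (degrees; the focal length in pixels is half the picture's height over the tangent of half this angle, whatever the lens; pixels are square), "cx", "cy" (the principal point, pixels), "eye" and "rotation" of the camera in the world. Camera axes: x right, y down, z forward; pixel columns grow to the right and rows downward; lengths in m; the calibration is good to about 2 mm. A picture is of the moment at which its call begins. camera_params takes no time and is no camera call.
- env.finish_job(): hands the job in; it is judged then, once.
The state is a dict: "time": time; "qpos": joint angles; "qd": joint speeds; "joint_torque": joint torques, N m; "tcp_pos": TCP position; "ee_rot": TCP orientation; "force": force on the tool from outside, world axes, zero at the start; "wrist_torque": the same for the moment, N m; "gripper_width": finger opening in m; "grasp_force": force on a finger pad.
Only numpy, scipy, OpenCV 4.12 (cv2) and the standard library are available. Lean on these libraries where they do the work, as an engineer would, in place of code of your own. Each camera call takes 0.05 s, during which the arm holds its last target. There are 200 camera calls.

## Working session

There is one attempt and no reset: what is moved stays moved. The work goes in short steps, Python scripts to look and compute and a shell command to move; the robot and the scene stay as the last step left them, time stands still between calls to the robot, and variables do not carry over. Pictures are saved under pics/ and viewed, at most 10 in all, crops included, and the job is handed in when it is done.

```bash
mkdir -p pics; python3 - <<'E'
from station import env
import cv2
for n in("scene","top"):
    cv2.imwrite(f"pics/{n}0.png",cv2.resize(env.get_image(n)[:,:,::-1],(800,600),interpolation=cv2.INTER_CUBIC)); print(n,env.camera_params(n))
s=env.get_state();print(s)
E
```

```text
scene {'vfov': 43.14005199574122, 'cx': 262.61956460874956, 'cy': 190.09020093666422, 'eye': array([1.53835885, 0.090824  , 1.00480784]), 'rotation': array([ 0.57338509,  0.70537824, -0.31544686, -0.27233133])}
top {'vfov': 49.02382156563128, 'cx': 251.05793399059144, 'cy': 191.304876741742, 'eye': array([ 0.24040414, -0.10697432,  1.57492043]), 'rotation': array([-0.69883071,  0.71136871, -0.05313375,  0.05260221])}
{'time': 0.1, 'qpos': array([ 1.18042107e+00,  4.91516846e-01,  1.55940076e+00,  1.78740221e-05,
        1.09169275e+00, -1.05614663e-01]), 'qd': array([ 0.00144399, -0.00158408, -0.00354685, -0.00077305, -0.00026042,
        0.0002805 ]), 'joint_torque': array([ 3.00451218e-03, -6.19448161e+01, -2.62030041e+01, -1.32103964e-04,
        2.86814713e-03,  6.24913923e-05]), 'tcp_pos': array([0.17548585, 0.59964832, 0.23077104]), 'ee_rot': array([ 1.41903789e-01,  9.89880324e-01, -4.91339968e-04, -1.32589742e-04]), 'force': array([-0.44932522,  0.20045994,  0.03149887]), 'wrist_torque': array([ 0.01759512, -0.00110451,  0.01755233]), 'grasp_force': 0.0, 'gripper_width': 0.08528392772594696}
```

View pics/top0.png

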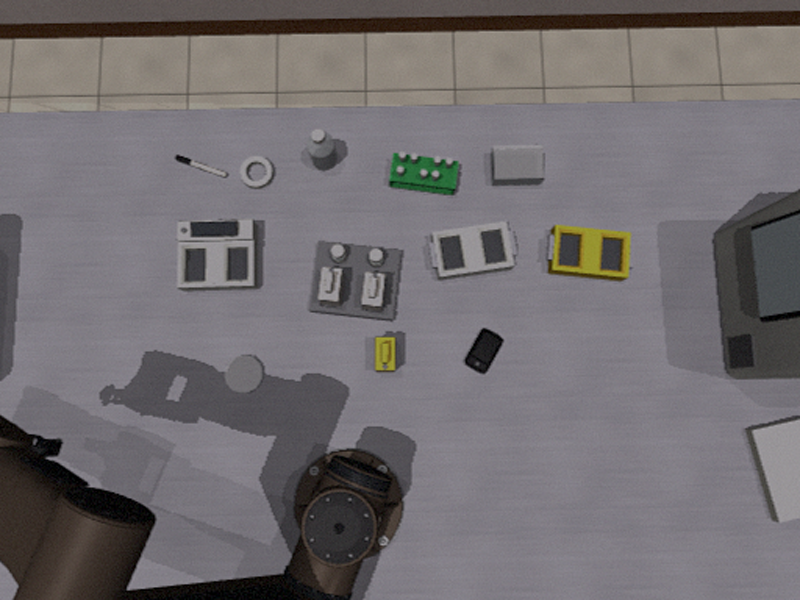

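View pics/scene0.png

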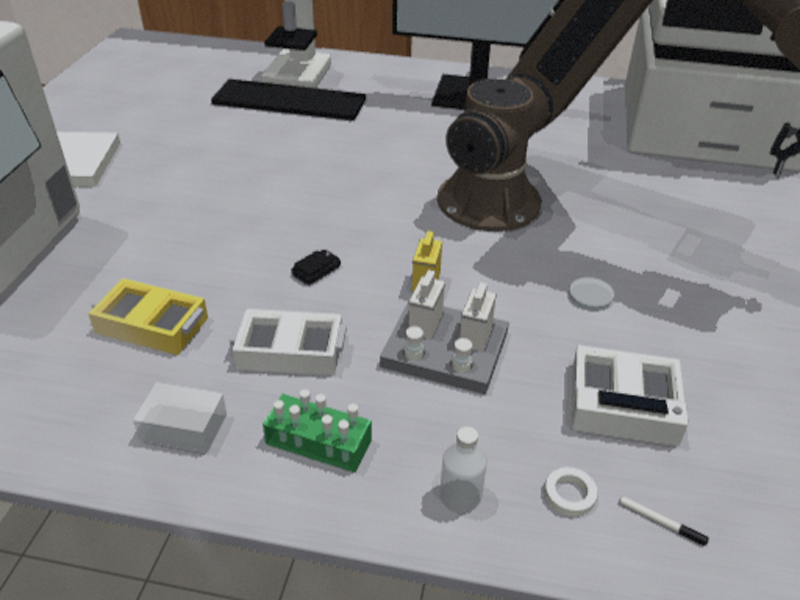

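Top view (800 px scale): loader at about (216,255), rack at (356,280) with cartridges at (330,283) and (373,288), and returns at (473,250). The yellow decoys are at (590,252) and (386,353). I'll enlarge next.

```bash
python3 - <<'E'
from station import env
import cv2,numpy as np
t=env.get_image("top")[:,:,::-1];s=env.get_image("scene")[:,:,::-1]
c=np.zeros((600,800,3),np.uint8)
r=lambda a:cv2.resize(a,None,fx=5,fy=5,interpolation=cv2.INTER_CUBIC)
c[:350]=r(t[138:208,110:270]); c[350:,:425]=r(t[138:188,262:347])
cv2.imwrite("pics/t1.png",c)
c=np.zeros((600,800,3),np.uint8)
c[:350]=r(s[168:238,225:385])[:350]; c[350:,:400]=r(s[193:243,145:225]);c[350:,400:]=r(s[215:265,362:442])
cv2.imwrite("pics/s1.png",c)
E
```

```text
(no output)
```

View pics/t1.png

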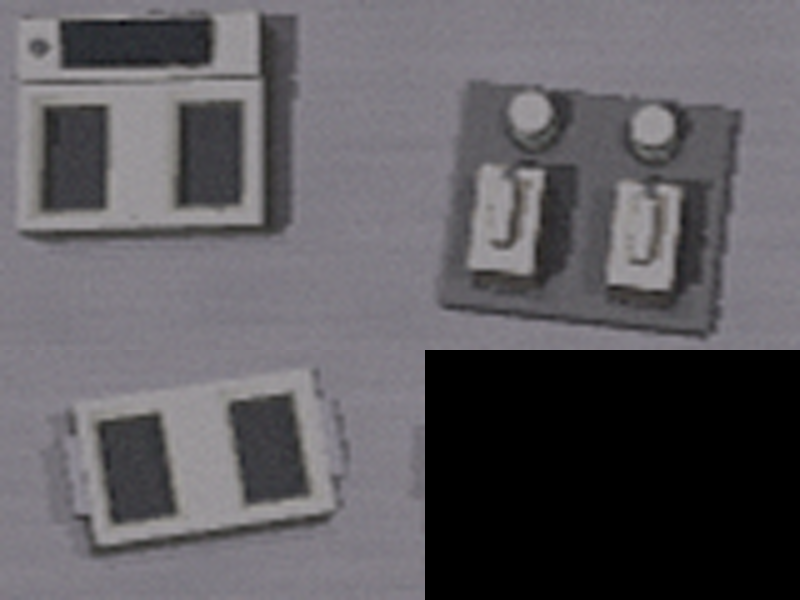

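View pics/s1.png

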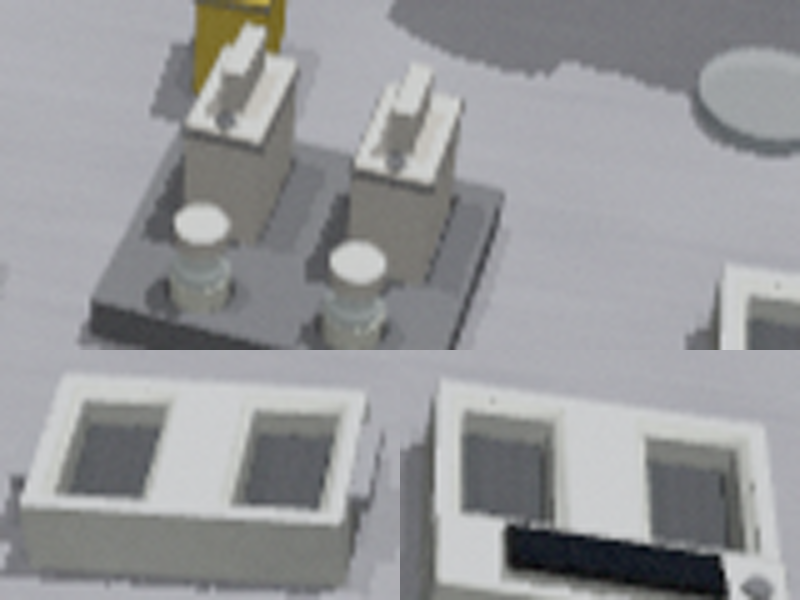

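The enlarged crops show the cartridge tops, dock top faces and wells clearly. Next I fit x, y and yaw to corners read from both views.

```bash
cat > h.py <<'E'
from station import env
import numpy as np
from scipy.spatial.transform import Rotation as R
from scipy.optimize import least_squares
P={n:env.camera_params(n) for n in("scene","top")}
def proj(n,X):
    p=P[n];f=192/np.tan(np.radians(p['vfov']/2))
    c=(np.asarray(X)-p['eye'])@R.from_quat(p['rotation']).as_matrix()
    return np.c_[p['cx']+f*c[:,0]/c[:,2],p['cy']+f*c[:,1]/c[:,2]]
def fit(obs,x0):
    # obs: list (cam, offx, offy, u, v, lx, ly, z)
    def res(q):
        o=[];c,s=np.cos(q[2]),np.sin(q[2])
        for cam,ox,oy,u,v,lx,ly,z in obs:
            o.append(proj(cam,[[q[0]+c*lx-s*ly,q[1]+s*lx+c*ly,z]])[0]-[(u+.5)/5-.5+ox,(v+.5)/5-.5+oy])
        return np.ravel(o)
    r=least_squares(res,x0,loss='soft_l1');return r.x,r.fun.reshape(-1,2)
E
python3 - <<'E'
from h import *
np.set_printoptions(precision=4,suppress=True)
T=("top",110,138);TB=("top",262,68);S=("scene",225,168);SL=("scene",145,123);SR=("scene",282,145)
def box(c,pts,hx,hy,z): # order +x+y,+x-y,-x-y,-x+y
    return [c+(*p,sx*hx,sy*hy,z) for p,(sx,sy) in zip(pts,[(1,1),(1,-1),(-1,-1),(-1,1)]) if p]
D={
'cartL':box(T,[(478,165),(546,170),(536,277),(470,270)],.038,.023,.108)+box(S,[(432,182),(355,165),(390,83),(463,98)],.038,.023,.108),
'cartR':box(T,[(618,180),(684,183),(673,294),(607,286)],.038,.023,.108)+box(S,[(265,140),(185,125),(218,48),(298,62)],.038,.023,.108),
'loader':box(T,[(20,82),(262,82),(262,229),(19,231)],.055,.09,.05)+box(SR,[None,None,(440,380),(768,428)],.055,.09,.05),
'returns':box(TB,[(75,405),(312,370),(335,514),(94,547)],.055,.09,.05)+box(SL,[(345,522),(22,505),(65,374),(368,392)],.055,.09,.05),
'rack':box(T,[(470,80),(742,110),(712,335),(440,303)],.085,.1,.03)+box(S,[None,(93,300),(180,140),(505,190)],.085,.1,.03)}
for k,o in D.items():
    for sel in (o,[q for q in o if q[0]=='top'],[q for q in o if q[0]=='scene']):
        q,r=fit(sel,[.6,0,0]);print(k,q,'rms',np.sqrt((r**2).mean()), r.ravel().round(1) if sel is o else '')
    q,_=fit(o,[.6,0,0])
    if k in('loader','returns'):
        for s in(1,-1):print('  well',q[0]-np.sin(q[2])*.05*s,q[1]+np.cos(q[2])*.05*s)
m=R.from_quat(env.get_state()['ee_rot']).as_matrix();print(m)
E
```

```text
cartL [ 0.4999  0.0316 -0.1067] rms 0.47625670143966287 [ 0.3 -0.4 -0.4 -0.2 -0.6 -0.5 -0.4 -0.3  0.4 -0.3 -0.4 -0.5 -0.9 -0.8
  0.1 -0.5]
cartL [ 0.4986  0.0306 -0.0931] rms 0.2149733892190749 
cartL [ 0.5019  0.0324 -0.1201] rms 0.35034025866020774 
cartR [ 0.4875 -0.0665 -0.0895] rms 0.5289892875390921 [-0.3 -0.3 -0.5 -0.   0.1 -1.   0.3 -0.4 -0.3 -0.  -0.1 -0.3  0.6 -1.2
 -0.2 -0.9]
cartR [ 0.4859 -0.0668 -0.1108] rms 0.28175709936841414 
cartR [ 0.49   -0.0661 -0.0745] rms 0.3892274610596349 
loader [ 0.5629  0.3073 -0.005 ] rms 0.38672512028835243 [ 0.2  0.3  0.3 -0.3 -0.3 -0.5 -0.7 -0.3  0.  -0.7 -0.2 -0.2]
loader [ 0.5621  0.3067 -0.0046] rms 0.3468247223993286 
loader [0.5647 0.3081 0.005 ] rms 0.06729083169185571 
  well 0.5631637114326241 0.3572607508852907
  well 0.5626622391827366 0.2572620082652827
returns [ 0.5877 -0.3022  0.1316] rms 0.3616429928916022 [-0.6 -0.3 -0.3 -0.3  0.2 -0.5  0.3  0.1 -0.3  0.1 -0.3 -0.5  0.1 -0.5
  0.4 -0.5]
returns [ 0.5868 -0.3025  0.1209] rms 0.22459836419638052 
returns [ 0.5889 -0.3017  0.1411] rms 0.20442043098116547 
  well 0.5811826405779336 -0.25260607262253154
  well 0.5943041523809564 -0.3517414645267507
rack [ 0.5232 -0.0225 -0.1258] rms 1.5429608800799943 [-0.1 -0.  -1.6 -0.4 -0.5 -0.7  0.2 -0.1 -1.  -0.2  0.7 -5.3 -0.7 -0.3]
rack [ 0.5219 -0.0242 -0.1355] rms 0.4555974801641099 
rack [ 0.5269 -0.02   -0.1046] rms 1.7877569652920202 
[[-0.9597  0.281  -0.0002]
 [ 0.281   0.9597 -0.0006]
 [ 0.0001 -0.0006 -1.    ]]
```

```bash
cat > go.py <<'E'
import sys
from h import *
x,y,z,yaw=map(float,sys.argv[1:])
s=env.get_state();m=R.from_quat(s['ee_rot']).as_matrix();cy=np.arctan2(-m[0,0*0+0]*0-m[1,0],-m[0,0])
def ax(w):return np.array([[-np.cos(w),-np.sin(w),0],[-np.sin(w),np.cos(w),0],[0,0,-1]])
d=ax(yaw)@(np.array([x,y,z])-s['tcp_pos'])/.025
print('t',s['time'],'tcp',s['tcp_pos'].round(4),'yaw',cy.round(4),'spin',round(cy-yaw,4),'then units',d.round(2),'F',s['force'].round(2),'w',s['gripper_width'],'tilt',m[:,2].round(4))
E
python3 go.py 0.5 0.031 0.2 -0.11
```

```text
t 0.2 tcp [0.1755 0.5997 0.231 ] yaw -0.2848 spin -0.1748 then units [-15.4  -21.19   1.24] F [0.33 0.09 0.88] w 0.0853897563699466 tilt [-2.e-04 -6.e-04 -1.e+00]
```

```bash
python3 -m jog '[[1,0,0,0,-0.0875],[1,0,0,0,-0.0875],[1,-0.7,-0.96,0.05,0],[1,-0.7,-0.96,0.05,0],[1,-0.7,-0.96,0.05,0],[1,-0.7,-0.96,0.05,0],[1,-0.7,-0.96,0.05,0],[1,-0.7,-0.96,0.05,0],[1,-0.7,-0.96,0.05,0],[1,-0.7,-0.96,0.05,0],[1,-0.7,-0.96,0.05,0],[1,-0.7,-0.96,0.05,0],[1,-0.7,-0.96,0.05,0],[1,-0.7,-0.96,0.05,0],[1,-0.7,-0.96,0.05,0],[1,-0.7,-0.96,0.05,0],[1,-0.7,-0.96,0.05,0],[1,-0.7,-0.96,0.05,0],[1,-0.7,-0.96,0.05,0]]'; python3 go.py 0.5 0.031 0.2 -0.11
```

```text
time: 2.1
tcp_pos: [0.427, 0.1606, 0.21]
ee_rot: [0.055, 0.998, 0.0, 0.0]
force: [0.2, 0.2, -0.7]
gripper_width: 0.0855
grasp_force: 0.0
t 2.1 tcp [0.427  0.1606 0.21  ] yaw -0.1098 spin 0.0002 then units [-3.47 -4.83  0.4 ] F [ 0.24  0.15 -0.69] w 0.08553577226845238 tilt [ 2.e-04  1.e-04 -1.e+00]
```

```bash
python3 -m jog '[[1,-0.69,-0.96,0.08,0],[1,-0.69,-0.96,0.08,0],[1,-0.69,-0.96,0.08,0],[1,-0.6,-0.9,0.08,0],[1,-0.5,-0.6,0.08,0],[1,0,0,0,0],[1,0,0,0,0]]'; python3 go.py 0.5 0.031 0.112 -0.11
```

```text
time: 2.8
tcp_pos: [0.493, 0.0442, 0.1998]
ee_rot: [0.055, 0.998, 0.0, -0.0]
force: [0.1, 0.4, -0.4]
gripper_width: 0.0854
grasp_force: 0.0
t 2.8 tcp [0.493  0.0442 0.1998] yaw -0.1107 spin -0.0007 then units [-0.34 -0.5   3.51] F [ 0.06  0.4  -0.37] w 0.08535576178217762 tilt [-7.e-04  2.e-04 -1.e+00]
```

```bash
python3 -m jog '[[1,-0.34,-0.5,0.3,0],[1,0,0,0.8,0],[1,0,0,0.8,0],[1,0,0,0.8,0],[1,0,0,0.5,0],[1,0,0,0.3,0],[1,0,0,0,0],[1,0,0,0,0]]'; python3 - <<'E'
from station import env
import cv2,numpy as np
c=np.hstack([cv2.resize(env.get_image("scene")[165:265,215:315,::-1],(400,400)),cv2.resize(env.get_image("top")[130:230,170:270,::-1],(400,400))])
cv2.imwrite("pics/g1.png",c)
E
python3 go.py 0.5 0.031 0.112 -0.11
```

```text
time: 3.6
tcp_pos: [0.5006, 0.0309, 0.1129]
ee_rot: [0.055, 0.999, 0.0, 0.0]
force: [0.5, -0.0, -0.9]
gripper_width: 0.0853
grasp_force: 0.0
t 3.7 tcp [0.5008 0.0309 0.1132] yaw -0.1096 spin 0.0004 then units [0.03 0.   0.05] F [0.31 0.1  0.39] w 0.08495919258298765 tilt [ 0.0012  0.     -1.    ]
```

View pics/g1.png

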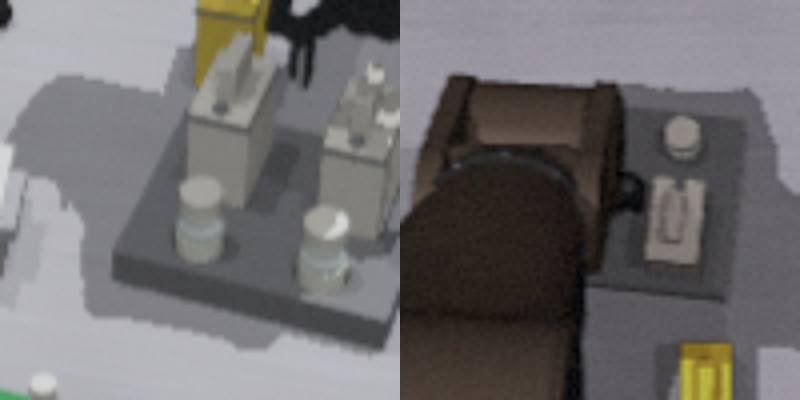

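The gripper straddles the right-hand (+y) cartridge's fin; its finger shows at (300,55) in the scene crop, clear of its neighbours. Closing and lifting now.

```bash
python3 -m jog '[[-1,0,0,0,0],[-1,0,0,0,0],[-1,0,0,0,0],[-1,0,0,0,0],[-1,0,0,0,0],[-1,0,0,0,0],[-1,0,0,0,0],[-1,0,0,0,0]]' && python3 go.py 0.5 0.031 0.135 -0.11; python3 -m jog '[[-1,0,0,-0.2,0],[-1,0,0,-0.2,0],[-1,0,0,-0.2,0],[-1,0,0,-0.2,0],[-1,0,0,-0.2,0],[-1,0,0,0,0],[-1,0,0,0,0],[-1,0,0,0,0],[-1,0,0,0,0],[-1,0,0,0,0]]'; python3 - <<'E'
from station import env
f=[]
for i in range(8): env.get_image("top");f.append(env.get_state()['force'].round(2));
print(f)
E
python3 go.py 0.5 0.031 0.26 -0.11
```

```text
time: 4.5
tcp_pos: [0.5005, 0.0309, 0.1127]
ee_rot: [0.055, 0.998, 0.0, 0.0]
force: [-1.5, 2.5, 3.9]
gripper_width: 0.0131
grasp_force: 58.8
t 4.5 tcp [0.5005 0.0309 0.1127] yaw -0.1098 spin 0.0002 then units [ 0.02  0.   -0.89] F [-1.52  2.53  3.88] w 0.013062985546075306 tilt [ 2.e-04  2.e-04 -1.e+00]
time: 5.5
tcp_pos: [0.5004, 0.0308, 0.1374]
ee_rot: [0.055, 0.998, 0.0, -0.0]
force: [0.5, 0.3, -6.5]
gripper_width: 0.0132
grasp_force: 58.7
[array([ 0.36, -0.04, -5.8 ]), array([-0.17, -0.04, -6.31]), array([-1.22, -0.44, -5.05]), array([ 0.21, -0.14, -5.95]), array([ 0.14, -1.28, -6.08]), array([ 0.51, -0.29, -5.39]), array([-0.38, -0.05, -5.75]), array([ 0.01, -0.47, -5.75])]
t 5.9 tcp [0.5004 0.0308 0.1375] yaw -0.1099 spin 0.0001 then units [ 0.02  0.01 -4.9 ] F [ 0.01 -0.47 -5.75] w 0.013173461801575035 tilt [ 0.e+00  1.e-04 -1.e+00]
```

It weighs about 590 g, so it is full and goes to the loader's near well.

```bash
python3 -m jog '[[-1,0,0,-0.4,0],[-1,0,0,-0.8,0],[-1,0,0,-0.9,0],[-1,0,0,-0.8,0],[-1,0,0,-0.4,0],[-1,0,0,0,-0.054],[-1,0,0,0,-0.053],[-1,0,0,0,0]]'; python3 go.py 0.563 0.2573 0.19 -0.003
```

```text
time: 6.7
tcp_pos: [0.5002, 0.0308, 0.2201]
ee_rot: [0.001, 1.0, 0.0, -0.0]
force: [-0.2, -0.3, -5.8]
gripper_width: 0.013
grasp_force: 58.8
t 6.7 tcp [0.5002 0.0308 0.2201] yaw -0.0021 spin 0.0009 then units [-2.48  9.07  1.2 ] F [-0.18 -0.26 -5.77] w 0.013014256426654242 tilt [-1.e-04  1.e-04 -1.e+00]
```

```bash
python3 -m jog '[[-1,-0.1,0.4,0,0],[-1,-0.23,0.8,0,0],[-1,-0.25,0.9,0,0],[-1,-0.25,0.9,0,0],[-1,-0.25,0.9,0,0],[-1,-0.25,0.9,0,0],[-1,-0.25,0.9,0.1,0],[-1,-0.25,0.9,0.2,0],[-1,-0.25,0.9,0.3,0],[-1,-0.2,0.8,0.3,0],[-1,-0.15,0.5,0.3,0],[-1,-0.05,0.27,0,0],[-1,0,0,0,0],[-1,0,0,0,0],[-1,0,0,0,0]]'; python3 go.py 0.563 0.2573 0.16 -0.003;  python3 - <<'E'
from station import env
import cv2,numpy as np
cv2.imwrite("pics/w1.png",np.hstack([cv2.resize(env.get_image("scene")[185:305,340:450,::-1],None,fx=4,fy=4,interpolation=2),cv2.resize(env.get_image("top")[110:230,90:180,::-1],None,fx=4,fy=4,interpolation=2)]))
E
```

```text
time: 8.2
tcp_pos: [0.5631, 0.2567, 0.1905]
ee_rot: [0.002, 1.0, 0.0, 0.0]
force: [0.3, -0.6, -5.4]
gripper_width: 0.0129
grasp_force: 58.9
t 8.2 tcp [0.5631 0.2567 0.1905] yaw -0.0036 spin -0.0006 then units [0.01 0.02 1.22] F [ 0.28 -0.63 -5.41] w 0.012890640994228595 tilt [ 5.e-04  1.e-04 -1.e+00]
```

View pics/w1.png

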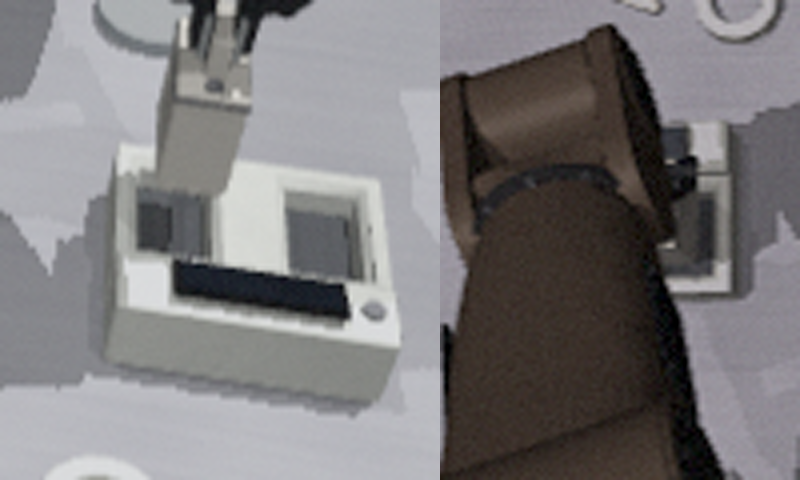

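The cartridge hangs over the loader's left-hand well (scene crop (175,215)) and looks well aligned. Lowering slowly.

```bash
python3 -m jog '[[-1,0,0.02,0.4,0],[-1,0,0,0.6,0],[-1,0,0,0.4,0],[-1,0,0,0.2,0],[-1,0,0,0.12,0],[-1,0,0,0.12,0],[-1,0,0,0,0]]'; python3 -m jog '[[-1,0,0,0.08,0],[-1,0,0,0.08,0],[-1,0,0,0.08,0]]';python3 -m jog '[[-1,0,0,0.08,0],[-1,0,0,0.08,0],[-1,0,0,0,0]]'; python3 go.py 0.563 0.2573 0.109 -0.003
```

```text
time: 9.0
tcp_pos: [0.5631, 0.2579, 0.144]
ee_rot: [0.001, 1.0, 0.0, 0.0]
force: [0.1, -0.6, -6.0]
gripper_width: 0.013
grasp_force: 58.8
time: 9.3
tcp_pos: [0.5631, 0.2579, 0.1381]
ee_rot: [0.001, 1.0, 0.0, 0.0]
force: [-0.1, -0.5, -5.0]
gripper_width: 0.0127
grasp_force: 58.9
time: 9.6
tcp_pos: [0.563, 0.2579, 0.1337]
ee_rot: [0.001, 1.0, -0.0, -0.0]
force: [0.8, -0.4, -5.6]
gripper_width: 0.013
grasp_force: 58.9
t 9.6 tcp [0.563  0.2579 0.1337] yaw -0.0028 spin 0.0002 then units [-0.   -0.02  0.99] F [ 0.8  -0.41 -5.59] w 0.012957368125055149 tilt [-4.e-04 -1.e-04 -1.e+00]
```

```bash
python3 -m jog '[[-1,0,0,0.1,0],[-1,0,0,0.1,0],[-1,0,0,0.1,0],[-1,0,0,0.1,0]]'; python3 -m jog '[[-1,0,0,0.08,0],[-1,0,0,0.08,0],[-1,0,0,0.08,0],[-1,0,0,0,0]]';python3 -m jog '[[-1,0,0,0.08,0],[-1,0,0,0.08,0],[-1,0,0,0,0]]'; python3 go.py 0.563 0.2573 0.109 -0.003
```

```text
time: 10.0
tcp_pos: [0.5631, 0.2579, 0.1238]
ee_rot: [0.001, 1.0, 0.0, -0.0]
force: [0.3, -0.4, -5.3]
gripper_width: 0.0128
grasp_force: 58.9
time: 10.4
tcp_pos: [0.5632, 0.258, 0.1182]
ee_rot: [0.001, 1.0, 0.0, 0.0]
force: [-0.4, 0.1, 1.0]
gripper_width: 0.0127
grasp_force: 59.9
time: 10.7
tcp_pos: [0.5631, 0.2579, 0.1138]
ee_rot: [0.001, 1.0, 0.0, 0.0]
force: [-1.3, 0.1, -0.6]
gripper_width: 0.0128
grasp_force: 59.8
t 10.7 tcp [0.5631 0.2579 0.1138] yaw -0.0028 spin 0.0002 then units [ 0.   -0.03  0.19] F [-1.28  0.06 -0.58] w 0.012779938710231035 tilt [ 0.e+00  1.e-04 -1.e+00]
```

```bash
python3 -m jog '[[-1,0,0,0.06,0],[-1,0,0,0.06,0],[-1,0,0,0.04,0],[-1,0,0,0,0]]'; python3 -m jog '[[-1,0,0,0.03,0],[-1,0,0,0,0]]'
```

```text
time: 11.1
tcp_pos: [0.5631, 0.2579, 0.1098]
ee_rot: [0.001, 1.0, 0.0, -0.0]
force: [0.0, 0.3, 0.3]
gripper_width: 0.013
grasp_force: 59.9
time: 11.3
tcp_pos: [0.5631, 0.2579, 0.1092]
ee_rot: [0.001, 1.0, 0.0, 0.0]
force: [0.5, 0.9, 2.4]
gripper_width: 0.013
grasp_force: 60.0
```

```bash
python3 -m jog '[[-1,0,0,0.02,0],[-1,0,0,0,0]]'
```

```text
time: 11.5
tcp_pos: [0.5631, 0.2579, 0.1088]
ee_rot: [0.001, 1.0, 0.0, 0.0]
force: [-0.2, 1.2, 1.7]
gripper_width: 0.0129
grasp_force: 60.1
```

```bash
for i in 1 ; do python3 -m jog '[[-1,0,0,0.02,0],[-1,0,0,0,0]]'; done; python3 -m jog '[[-1,0,0,0.02,0],[-1,0,0,0,0]]' | grep -E 'tcp|force'
```

```text
time: 11.7
tcp_pos: [0.5632, 0.258, 0.1086]
ee_rot: [0.001, 1.0, 0.0, 0.0]
force: [-1.3, 0.0, 5.4]
gripper_width: 0.0134
grasp_force: 60.7
tcp_pos: [0.5633, 0.258, 0.1086]
force: [-2.0, 0.3, 9.3]
grasp_force: 61.3
```

```bash
python3 -m jog '[[-1,0,0,0.03,0],[-1,0,0,0,0]]' | grep -E 'tcp|force';python3 -m jog '[[-1,0,0,-0.05,0],[-1,0,0,0,0]]' | grep -E 'tcp|force'
```

```text
tcp_pos: [0.5634, 0.2581, 0.1085]
force: [-3.9, 0.0, 15.3]
grasp_force: 62.1
tcp_pos: [0.5632, 0.2579, 0.1086]
force: [-1.3, 0.1, 6.3]
grasp_force: 60.8
```

It is home: z stays at 0.1085 while the force rises to 15 N. Releasing.

```bash
python3 -m jog '[[1,0,0,0,0],[1,0,0,0,0],[1,0,0,0,0],[1,0,0,0,0],[1,0,0,0,0],[1,0,0,-0.3,0],[1,0,0,-0.6,0],[1,0,0,-0.9,0],[1,0,0,-0.9,0],[1,0,0,-0.7,0],[1,0,0,0,0.054],[1,0,0,0,0.053],[1,0,0,0,0]]'; python3 go.py 0.488 -0.0665 0.195 -0.11
```

```text
time: 13.6
tcp_pos: [0.5631, 0.2579, 0.194]
ee_rot: [0.055, 0.998, 0.0, 0.0]
force: [0.4, 0.3, -0.5]
gripper_width: 0.0852
grasp_force: 0.0
t 13.6 tcp [0.5631 0.2579 0.194 ] yaw -0.1105 spin -0.0005 then units [  1.56 -13.23  -0.04] F [ 0.37  0.31 -0.49] w 0.08522363992437895 tilt [ 8.e-04  3.e-04 -1.e+00]
```

```bash
python3 -m jog '[[1,0.05,-0.4,0,0],[1,0.1,-0.8,0,0],[1,0.11,-0.95,0,0],[1,0.11,-0.95,0,0],[1,0.11,-0.95,0,0],[1,0.11,-0.95,0,0],[1,0.11,-0.95,0,0],[1,0.11,-0.95,0,0],[1,0.11,-0.95,0,0],[1,0.11,-0.95,0,0],[1,0.11,-0.95,0,0],[1,0.11,-0.95,0,0],[1,0.11,-0.95,0,0],[1,0.11,-0.9,0,0],[1,0.1,-0.5,0,0],[1,0.09,-0.23,0,0],[1,0,0,0,0],[1,0,0,0,0],[1,0,0,0,0]]'; python3 go.py 0.488 -0.0665 0.1125 -0.11; python3 - <<'E'
from station import env
import cv2,numpy as np
cv2.imwrite("pics/w2.png",np.hstack([cv2.resize(env.get_image("scene")[125:275,215:450,::-1],None,fx=2,fy=2,interpolation=2),cv2.resize(env.get_image("top")[130:230,105:270,::-1],(330,300),interpolation=2)]))
E
```

```text
time: 15.5
tcp_pos: [0.4856, -0.0669, 0.1933]
ee_rot: [0.054, 0.999, 0.0, 0.0]
force: [1.0, -0.3, 0.1]
gripper_width: 0.0853
grasp_force: 0.0
t 15.5 tcp [ 0.4856 -0.0669  0.1933] yaw -0.1088 spin 0.0012 then units [-0.09  0.03  3.23] F [ 1.03 -0.29  0.08] w 0.0853492306352619 tilt [ 1.e-04  2.e-04 -1.e+00]
```

View pics/w2.png

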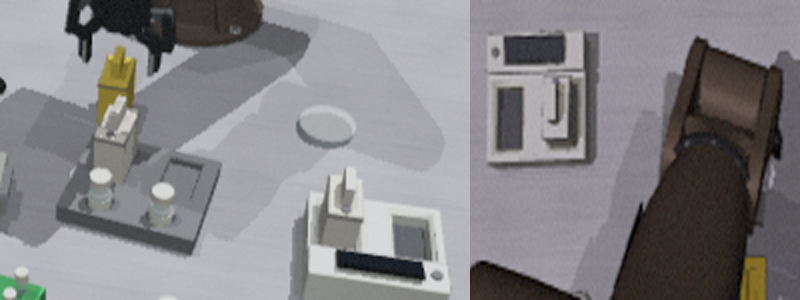

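The first cartridge stands seated in the loader at (345,210), and the gripper is above the second one with the bottles undisturbed. Descending.

```bash
python3 -m jog '[[1,-0.09,0.03,0.4,0],[1,0,0,0.8,0],[1,0,0,0.8,0],[1,0,0,0.6,0],[1,0,0,0.4,0],[1,0,0,0.23,0],[1,0,0,0,0],[-1,0,0,0,0],[-1,0,0,0,0],[-1,0,0,0,0],[-1,0,0,0,0],[-1,0,0,0,0],[-1,0,0,0,0],[-1,0,0,0,0],[-1,0,0,0,0]]' && python3 go.py 0.488 -0.0665 0.1125 -0.11; python3 -m jog '[[-1,0,0,-0.2,0],[-1,0,0,-0.2,0],[-1,0,0,-0.2,0],[-1,0,0,-0.2,0],[-1,0,0,-0.2,0],[-1,0,0,0,0],[-1,0,0,0,0],[-1,0,0,0,0],[-1,0,0,0,0],[-1,0,0,0,0]]'; python3 - <<'E'
from station import env
f=[]
for i in range(8): env.get_image("top");f.append(env.get_state()['force'].round(2)[2]);
print(f)
E
```

```text
time: 17.1
tcp_pos: [0.4879, -0.067, 0.1129]
ee_rot: [0.055, 0.998, -0.0, 0.0]
force: [-0.3, 1.1, 5.4]
gripper_width: 0.013
grasp_force: 58.7
t 17.1 tcp [ 0.4879 -0.067   0.1129] yaw -0.1097 spin 0.0003 then units [-0.    0.02  0.01] F [-0.29  1.09  5.41] w 0.012976814017716082 tilt [ 5.e-04 -0.e+00 -1.e+00]
time: 18.1
tcp_pos: [0.4877, -0.067, 0.1374]
ee_rot: [0.055, 0.998, 0.0, -0.0]
force: [0.1, 0.1, -2.4]
gripper_width: 0.0131
grasp_force: 58.4
[np.float64(-1.96), np.float64(-3.07), np.float64(-3.13), np.float64(-3.26), np.float64(-3.0), np.float64(-3.07), np.float64(-2.77), np.float64(-4.08)]
```

It weighs about 300 g, so it is spent and goes to the returns dock's near well.

```bash
python3 -m jog '[[-1,0,0,-0.4,0],[-1,0,0,-0.8,0],[-1,0,0,-0.9,0],[-1,0,0,-0.8,0],[-1,0,0,-0.4,0],[-1,0,0,0,-0.12],[-1,0,0,0,-0.12],[-1,0,0,0,0],[-1,0,0,0,0]]'; python3 go.py 0.5812 -0.2526 0.19 0.1316
```

```text
time: 19.4
tcp_pos: [0.4877, -0.067, 0.22]
ee_rot: [-0.063, 0.998, 0.0, -0.0]
force: [-0.0, 0.5, -1.5]
gripper_width: 0.0132
grasp_force: 58.6
t 19.4 tcp [ 0.4877 -0.067   0.22  ] yaw 0.1268 spin -0.0048 then units [-2.74 -7.85  1.2 ] F [-0.04  0.47 -1.46] w 0.013190810291507343 tilt [-3.e-04  2.e-04 -1.e+00]
```

```bash
python3 -m jog '[[-1,-0.14,-0.4,0,-0.005],[-1,-0.3,-0.85,0,0],[-1,-0.33,-0.95,0,0],[-1,-0.33,-0.95,0,0],[-1,-0.33,-0.95,0,0],[-1,-0.33,-0.95,0.2,0],[-1,-0.33,-0.95,0.3,0],[-1,-0.3,-0.85,0.4,0],[-1,-0.25,-0.65,0.3,0],[-1,-0.1,-0.35,0,0],[-1,0,0,0,0],[-1,0,0,0,0],[-1,0,0,0,0]]'; python3 go.py 0.5812 -0.2526 0.144 0.1316;  python3 - <<'E'
from station import env
import cv2,numpy as np
f=[]
for i in range(12): env.get_image("top");f.append(env.get_state()['force'][2]);
print(np.mean(f))
cv2.imwrite("pics/w3.png",cv2.resize(env.get_image("scene")[160:260,125:245,::-1],None,fx=5,fy=5,interpolation=2))
E
```

```text
time: 20.7
tcp_pos: [0.5819, -0.2516, 0.1906]
ee_rot: [-0.068, 0.998, -0.0, 0.0]
force: [-0.2, 1.5, -2.2]
gripper_width: 0.013
grasp_force: 58.7
t 20.7 tcp [ 0.5819 -0.2516  0.1906] yaw 0.1356 spin 0.004 then units [ 0.03 -0.04  1.86] F [-0.22  1.54 -2.18] w 0.01296233588214799 tilt [ 4.e-04  0.e+00 -1.e+00]
-2.8689647781739196
```

View pics/w3.png

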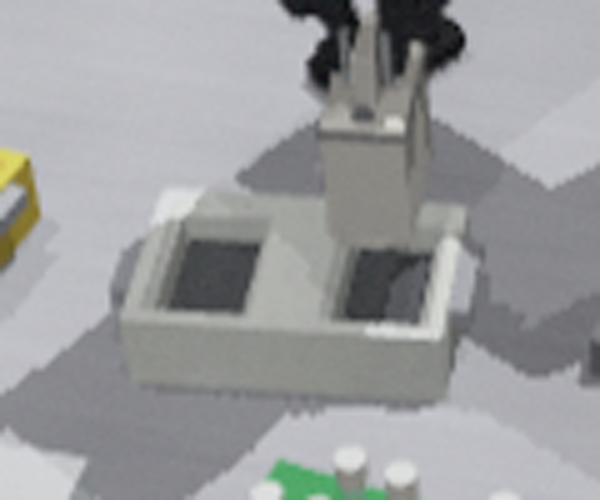

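The cartridge hangs in line with the returns dock's right-hand well (380,270). The mean of 2.87 N, about 290 g, confirms it is spent. Lowering.

```bash
python3 -m jog '[[-1,0.03,-0.04,0.4,0.004],[-1,0,0,0.6,0],[-1,0,0,0.4,0],[-1,0,0,0.2,0],[-1,0,0,0.12,0],[-1,0,0,0.12,0],[-1,0,0,0,0]]'; python3 -m jog '[[-1,0,0,0.08,0],[-1,0,0,0.08,0],[-1,0,0,0.08,0]]';python3 -m jog '[[-1,0,0,0.08,0],[-1,0,0,0.08,0],[-1,0,0,0,0]]'; python3 go.py 0.5812 -0.2526 0.109 0.1316
```

```text
time: 22.05
tcp_pos: [0.5814, -0.2534, 0.1439]
ee_rot: [-0.066, 0.998, 0.0, 0.0]
force: [-0.3, 0.4, -3.2]
gripper_width: 0.0128
grasp_force: 58.7
time: 22.35
tcp_pos: [0.5815, -0.2534, 0.138]
ee_rot: [-0.066, 0.998, -0.0, 0.0]
force: [-0.2, 0.8, -2.8]
gripper_width: 0.0129
grasp_force: 58.7
time: 22.65
tcp_pos: [0.5813, -0.2533, 0.1337]
ee_rot: [-0.066, 0.998, 0.0, -0.0]
force: [0.0, 0.5, -3.6]
gripper_width: 0.0128
grasp_force: 58.7
t 22.65 tcp [ 0.5813 -0.2533  0.1337] yaw 0.1312 spin -0.0004 then units [0.   0.03 0.99] F [ 0.04  0.54 -3.58] w 0.012818621389317041 tilt [-4.e-04  3.e-04 -1.e+00]
```

```bash
python3 -m jog '[[-1,0,0,0.1,0],[-1,0,0,0.1,0],[-1,0,0,0.1,0],[-1,0,0,0.1,0]]'; python3 -m jog '[[-1,0,0,0.08,0],[-1,0,0,0.08,0],[-1,0,0,0.08,0],[-1,0,0,0,0]]';python3 -m jog '[[-1,0,0,0.08,0],[-1,0,0,0.08,0],[-1,0,0,0,0]]'
```

```text
time: 23.05
tcp_pos: [0.5814, -0.2534, 0.1238]
ee_rot: [-0.066, 0.998, 0.0, -0.0]
force: [0.4, -0.1, -2.6]
gripper_width: 0.0129
grasp_force: 58.7
time: 23.45
tcp_pos: [0.5815, -0.2534, 0.1184]
ee_rot: [-0.066, 0.998, -0.0, 0.0]
force: [-1.8, 1.2, 3.7]
gripper_width: 0.0128
grasp_force: 59.6
time: 23.75
tcp_pos: [0.5815, -0.2534, 0.1143]
ee_rot: [-0.066, 0.998, -0.0, 0.0]
force: [-2.4, -0.1, 3.4]
gripper_width: 0.0131
grasp_force: 59.7
```

```bash
python3 -m jog '[[-1,0,0,0.06,0],[-1,0,0,0.06,0],[-1,0,0,0.06,0],[-1,0,0,0,0]]' | grep -E 'tcp|force'; python3 -m jog '[[-1,0,0,0.03,0],[-1,0,0,0,0]]'| grep -E 'tcp|force'
```

```text
tcp_pos: [0.5815, -0.2534, 0.1098]
force: [-1.5, 0.5, 3.3]
grasp_force: 59.8
tcp_pos: [0.5815, -0.2534, 0.1091]
force: [-1.6, 1.5, 5.4]
grasp_force: 59.9
```

```bash
python3 -m jog '[[-1,0,0,0.02,0],[-1,0,0,0,0]]'| grep -E 'tcp|force'
```

```text
tcp_pos: [0.5816, -0.2535, 0.1088]
force: [-2.6, 2.1, 7.9]
grasp_force: 60.3
```

```bash
python3 -m jog '[[-1,0,0,0.03,0],[-1,0,0,0,0]]'| grep -E 'tcp|force'; python3 -m jog '[[-1,0,0,0.02,0],[-1,0,0,0,0]]'| grep -E 'tcp|force'
```

```text
tcp_pos: [0.5817, -0.2535, 0.1088]
force: [-3.9, 3.6, 13.9]
grasp_force: 61.1
tcp_pos: [0.5818, -0.2535, 0.1087]
force: [-4.3, 3.2, 17.5]
grasp_force: 61.8
```

It is home: z holds at 0.1087 while the force climbs to 17.5 N. Backing off, releasing and rising.

```bash
python3 -m jog '[[-1,0,0,-0.06,0],[-1,0,0,0,0],[1,0,0,0,0],[1,0,0,0,0],[1,0,0,0,0],[1,0,0,0,0],[1,0,0,0,0],[1,0,0,-0.3,0],[1,0,0,-0.6,0],[1,0,0,-0.9,0],[1,0,0,-0.9,0],[1,0,0,-0.9,0],[1,0,0,-0.7,0],[1,0.8,0,0,0],[1,0.8,0,0,0],[1,0.8,0,0,0],[1,0,0,0,0],[1,0,0,0,0]]';  python3 - <<'E'
from station import env
import cv2,numpy as np
cv2.imwrite("pics/end.png",cv2.resize(env.get_image("scene")[150:300,125:450,::-1],None,fx=2.46,fy=2.46,interpolation=2))
E
```

```text
time: 26.75
tcp_pos: [0.5223, -0.2615, 0.2173]
ee_rot: [-0.065, 0.998, -0.0, 0.001]
force: [0.7, 0.6, 0.2]
gripper_width: 0.0852
grasp_force: 0.0
```

View pics/end.png

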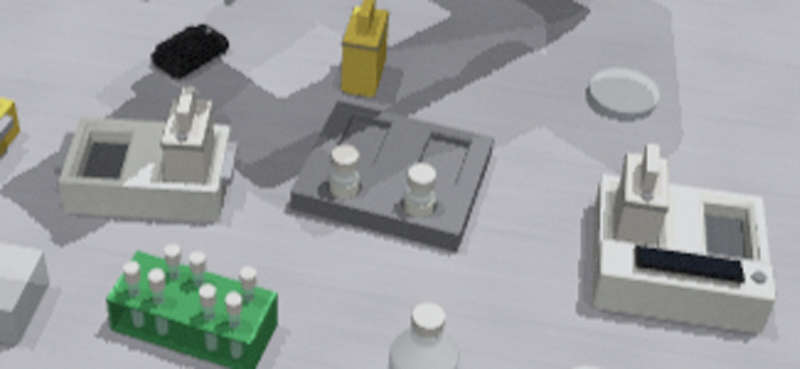

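Both cartridges are seated, in returns at (188,145) and in the loader at (643,205). The bottles still stand in the rack and the gripper is clear.

```bash
python3 -c "from station import env; print(env.finish_job())"
```

```text
the job is handed in; nothing more can be done
None
```

The job is handed in after about 27 s of robot time: the full cartridge (about 590 g) is home in a loading-dock well, the spent one (about 300 g) is home in a returns-dock well, measured push force was at most 17.5 N, and the sample bottles still stand in the rack.

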